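# Set the air-scribe oiler

### The job

Bleed the air line first: pull the red sprung lever on the service unit round to its stop, keep it fully open for a second, then ease it back slowly to rest without letting it snap. Then screw the oiler's knurled feed cap clockwise until it bottoms out, back it off a quarter turn, and finish still gripping the cap there, holding it steady so that I can nip up the lock ring. Leave everything else on the bench where it is.

Things in the scene. Friction and masses are not known exactly. Their poses are not given: they have to be found in the camera images.
- service_unit: air service unit on a blue foot plate 150 x 460 x 8, fixed. Origin on the bench; -x is its front (towards the robot), +y along the pipe to the inlet, z up. At y +175 filter-regulator with black knob (245 high), at y +60 oiler with amber bowl (grey head 70 x 70, top 185 high), at y -75 bleed valve with red lever. Blue back rail at x +58, 138 high
- feed_cap: oiler's feed cap: knurled aluminium, 42 dia, 28 high, on a vertical neck at unit x 0, y +60. Origin: centre of its underside, 199 high when bottomed out. Grip the knurling about 18 above the underside. White line on its black top runs from the centre along the cap's -x; bottomed out, it points to the unit's front (red line on the oiler head). Nothing within 85 of its axis is taller than the cap
- ring_top (a point): centre of the top of the dark lock ring (43 dia, 7 high) under the cap, 196 above the bench; fixed, does not turn, leave it. Fingertips on the cap should stay above it
- feed_turn (a joint): turn of the feed cap in rad: 0 = bottomed out on a hard stop; grows as it is unscrewed (anticlockwise from above), 5.2 at most. Starts at 1.8 to 3.6, already started on its thread. Screws down clockwise seen from above, 3 mm a turn. Turning takes 0.07 N m; it stays where it is left
- bleed_lever (a joint): angle of the red bleed lever in rad: 0 = at rest (shut), along the unit's -y; 1.57 = fully open on its stop, pointing to the unit's front (-x). It swings level about a vertical axis, clockwise from above as it opens. Sprung: 0.5 N m at rest to 1.1 N m fully open (6 to 13 N at lever_grip); let go, it snaps back
- lever_grip (a point): point on the lever: middle of its red sleeve, at mid-height, 85 from the pivot axis, 203 above the bench. The sleeve is 16 wide, 16 tall, from 48 to 114 from the axis. Space is free above, below and to both sides: straddle it from above, or hook it with shut fingers on its far (+x) side and draw it round
- lever_pivot (a point): point on the lever's vertical axis at the lever's height: unit x -50, y -75, z 203
- oil_bottle: bystander, leave alone: small amber oil bottle with a yellow cap, 48 dia x 115 high; stands in front of the filter-regulator. Origin: centre of its underside
- hook_spanner: bystander, leave alone: dark steel hook spanner, about 140 long, 6 thick, lying on the bench in front of the oiler. Origin: centre of its underside
- fossil_block: bystander, leave alone: brown stone block with a dark bone on it, 150 x 120 x about 90 high. Origin: centre of its underside
- bone_chunk: bystander, leave alone: pale stone chip with a bit of bone, 75 x 60 x 44 high. Origin: centre of its underside
- glue_jar: bystander, leave alone: jar with a white lid, 60 dia x 70 high. Origin: centre of its underside
- air_scribe: bystander, leave alone: aluminium pen-like air scribe, about 175 long, 20 thick, lying on the bench. Origin: centre of its underside
- dust_brush: bystander, leave alone: dust brush, 170 long, lying on the bench. Origin: centre of its underside
- pick_tray: bystander, leave alone: steel tray of picks, 100 x 170 x 22 high. Origin: centre of its underside

How it is judged:
By the outcome, as a careful person would: the job done as asked, in the order asked, and still so for the second after the job is handed in, while the arm keeps its last pose, push and grip.
It also fails if it takes over 72 s, if anything falls off the work surface, if the arm or the gripper's body presses on something with over 40 N, if the wrist force passes 120 N, or if a joint passes its speed limit or range.

### The arm

A 6-joint arm with a two-finger parallel gripper is mounted at the origin on the work surface. World frame = base frame: x ahead of the robot, y to its left, z up, the work surface at z = 0. Lengths are in mm, angles in rad, forces in N, time in s.
With the tool pointing down it reaches from about 350 to 775 mm from the base axis. Payload 7.3 kg.
Tool frame: the origin (TCP) lies midway between the tips of the shut fingers; the grasp point (between the pads) lies 19 mm behind it (bot.tcp_to_grasp is the distance from the TCP to the grasp point, in mm); z points along the fingers, y is the line along which they close (so a half turn about z gives the same grasp; the last joint's range is limited). The gripper opens to 92 mm and grips with 3 to 60 N. Pads are 19 mm wide; open, the fingers measure 130 mm over their backs; the gripper's body (75 mm by 190 mm) begins 47 mm behind the grasp point.
Start: joints at [-1.33, 0.342, 1.524, -0, 1.275, -0.146], TCP at [198.067, -486.224, 226.741] pointing down, gripper open.
Joint ranges: [-2.53, 2.53], [-0.77, 2.02], [0.04, 2.7], [-1, 4.14], [0.28, 2.66], [-3.11, 3.11]. Speed limits (rad/s): [2.57, 2.57, 3.14, 3.14, 3.14, 3.14].

### API

Orientations are given as [roll, pitch, yaw] about the fixed x, y, z axes, in that order (R = Rz(yaw) Ry(pitch) Rx(roll)).
In Python, from plant import bot, viewer gives the robot as it stands. The module is installed in compiled form; this text tells all that it offers.
- The arm moves only by the shell command python3 -m handwheel 'ROWS'. ROWS is text: rows parted by semicolons, each of 7 numbers parted by spaces: the shift along the tool's x, y, z scaled (see below), then the turn, a rotation vector about the tool's x, y, z scaled (see below), then the opening, from -1 (shut) to 1 (fully open), so that 0 is half open. In form: tx ty tz rx ry rz gripper; .... A call has 1 to 8 rows; each row is the pose to reach, as a shift and turn from the pose commanded when the call began, along the tool's axes at that moment, turning the shorter way round; what a row does not reach only later rows make up. The controller multiplies each number of a shift by 10 cm and each number of a turn by pi rad. A row lasts 1/12 s, in which the tool goes at most 41.7 mm and 7.16 degrees, less where a joint would pass 70% of its speed; a pose out of reach is approached as far as the arm can. A call with a number of a shift or a turn outside -1 to 1 is refused whole. A call with a gripper value outside its range is refused whole. The fingers move at their own pace and stop on an object; the grip force is fixed at half the most. Time passes only in rows, so rows that repeat a pose let the fingers close. It gives the time, the measured TCP pose, the force, the opening and the grip force at its end, in the units of the state.
- bot.get_obs(): the state, without advancing time (a new reading comes with each control period).
- viewer.capture(name): name is "scene" or "side" or "wrist"; returns a dict with "frame" (420x560x3 uint8, red, green, blue), "fov_y" (degrees; the focal length in pixels is half the picture's height over the tangent of half this angle, whatever the lens; pixels are square), "cx", "cy" (the principal point, pixels), "T" (4x4, takes a point from camera to world coordinates). Camera axes: x right, y down, z forward; pixel columns grow to the right and rows downward; lengths in mm; the calibration is good to about 2 mm. A picture is of the moment at which its call begins. There is no depth.
- bot.close_job(): hands the job in; it is judged then, once.
Trained networks look in a picture, given as the dict that the camera call returned (one of the last four; its "shot" number tells which), for a name from the list of things; names that differ only in an ending like _2 or _b are one class to them, and where a whole thing is asked for, a point or a joint stands for the part that bears it (a point fixed in the world has none). Each returns a list of dicts, best first, with "score" (0 to 1); they miss things now and then, are a little off and sometimes report something else, mostly with a low value. They report only what shows in the picture. A call takes as long as a camera call.
- viewer.recognise(target, picture): "centre" ([column, row] in pixels, amid what is visible of it).
- viewer.cut_out(target, picture): "pixels" (420x560 bool, what is visible of it) and "centre" ([column, row] in pixels, amid what is visible of it).
The state is a dict: "time": time; "joint_positions": joint angles; "dq": joint speeds; "tau": joint torques, N m; "tool_pos": TCP position; "tcp_rot": TCP orientation; "contact_force": force on the tool from outside, world axes, zero at the start; "moment": the same for the moment, N m; "grip_width": finger opening in mm; "finger_force": force on a finger pad.
Only numpy, scipy, OpenCV 4.12 (cv2) and the standard library are available. Lean on these libraries where they do the work, as an engineer would, in place of code of your own. Each camera call takes 0.05 s, during which the arm holds its last target. There are 200 camera calls.

## Working session

There is one attempt and no reset: what is moved stays moved. The work goes in short steps, Python scripts to look and compute and a shell command to move; the robot and the scene stay as the last step left them, time stands still between calls to the robot, and variables do not carry over. Pictures are saved under pics/ and viewed, at most 10 in all, crops included, and the job is handed in when it is done.

```bash
mkdir -p pics; cat > h.py <<'E'
import numpy as np, cv2
from plant import bot, viewer
from scipy.spatial.transform import Rotation as R
def K(p):
    f=p["frame"].shape[0]/2/np.tan(np.radians(p["fov_y"])/2); return f,p["cx"],p["cy"]
def ray(p,px):
    f,cx,cy=K(p); T=np.array(p["T"]); d=T[:3,:3]@np.array([(px[0]-cx)/f,(px[1]-cy)/f,1]); return T[:3,3],d
def atz(p,px,z):
    o,d=ray(p,px); return o+d*(z-o[2])/d[2]
def proj(p,X):
    f,cx,cy=K(p); T=np.array(p["T"]); c=T[:3,:3].T@(np.array(X)-T[:3,3]); return [round(float(v),1) for v in (cx+f*c[0]/c[2],cy+f*c[1]/c[2])]
def tri(rays):
    A=0;b=0
    for o,d in rays:
        d=d/np.linalg.norm(d);M=np.eye(3)-np.outer(d,d);A=A+M;b=b+M@o
    return np.linalg.solve(A,b)
def save(p,n): cv2.imwrite("pics/"+n,p["frame"][:,:,::-1])
E
python3 - <<'E'
from h import *
np.set_printoptions(precision=1,suppress=True)
P={n:viewer.capture(n) for n in("scene","side","wrist")}
for n in P: save(P[n],n+"1.png")
cv2.imwrite("pics/all.png",cv2.resize(np.hstack([P["scene"]["frame"],P["side"]["frame"]])[:,:,::-1],(1120,420)))
for t,z in[("lever_grip",203),("lever_pivot",203),("feed_cap",215),("ring_top",196),("service_unit",50),("oil_bottle",60)]:
    for n in P:
        r=viewer.recognise(t,P[n])[:2]
        for q in r: print(t,n,round(q["score"],2),np.array(q["centre"]),atz(P[n],q["centre"],z))
print(bot.get_obs())
E
```

```text
lever_grip scene 0.36 [237.5 171.7] [515.5 -81.4 203. ]
lever_grip side 0.64 [252.  159.9] [638.1 -58.8 203. ]
lever_pivot scene 0.79 [267.2 270.8] [719.9 215.3 203. ]
lever_pivot side 0.6 [234.3 246.4] [549.  240.1 203. ]
feed_cap scene 0.69 [266. 227.] [631.3 130.4 215. ]
feed_cap side 0.69 [229.5 200.1] [622.9 117.3 215. ]
feed_cap side 0.39 [211.1 377.6] [449.5 540.2 215. ]
ring_top scene 0.96 [273.2 270.1] [705.3 219.5 196. ]
ring_top side 0.66 [234.8 247.5] [549.1 238.6 196. ]
service_unit scene 0.81 [272.3 269.3] [610.6 132.5  50. ]
service_unit side 0.8 [233.8 245.5] [611.1 150.3  50. ]
oil_bottle side 0.62 [268.1 273.3] [477.3 203.9  60. ]
{'time': 1.05, 'joint_positions': array([-1.3,  0.3,  1.5, -0. ,  1.3, -0.1]), 'dq': array([ 0.,  0.,  0.,  0.,  0., -0.]), 'tau': array([  0. , -43.1, -24.4,   0.1,   0. ,   0. ]), 'tool_pos': array([ 198.1, -486.2,  226.7]), 'tcp_rot': array([3.1, 0. , 0.4]), 'contact_force': array([-0.2, -0.4,  1.1]), 'moment': array([ 0. , -0. , -0.1]), 'finger_force': 0.0, 'grip_width': 91.71654198524129}
```

View pics/scene1.png

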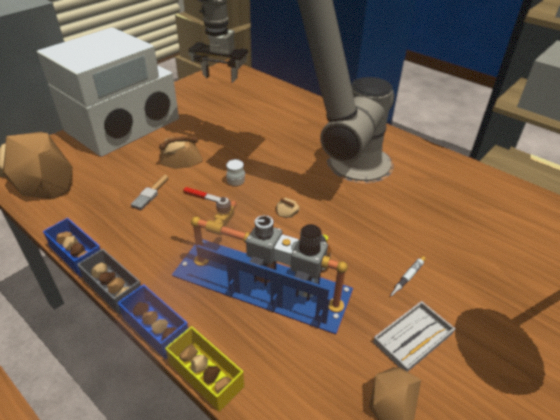

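View pics/side1.png

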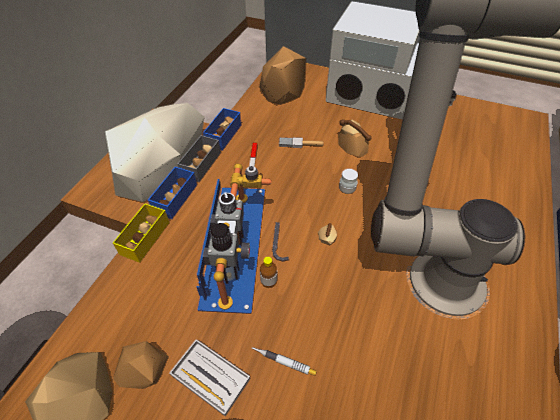

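```bash
python3 - <<'E'
from h import *
from scipy.optimize import least_squares
np.set_printoptions(precision=1,suppress=True)
P={n:viewer.capture(n) for n in("scene","side")}
for n in P: print({k:P[n][k] for k in P[n] if k not in("frame","T")})
D=[("scene",(0,60,228.),(264,221)),("side",(0,60,228.),(228,196)),
("scene",(75,-230,8),(174,273)),("scene",(75,230,8),(346,325)),("scene",(-75,230,8),(352,288)),
("side",(75,230,8),(199,309)),("side",(-75,230,8),(249,312)),
("scene",(-50,-189,203),(184,190)),("side",(-50,-189,203),(255,144)),("scene",(0,175,245),(311,231)),("side",(0,175,245),(220,228))]
def w(v,X):
    c,s=np.cos(v[2]),np.sin(v[2]); return np.array([v[0]+c*X[0]-s*X[1],v[1]+s*X[0]+c*X[1],X[2]])
def f(v): return np.concatenate([np.array(proj(P[n],w(v,X)))-px for n,X,px in D])
s=least_squares(f,[620,80,0],loss="soft_l1",x_scale=[10,10,.1])
print(s.x[:2],round(s.x[2],4));print(s.fun.reshape(-1,2))
for X in((0,60,217),(-50,-75,203),(-50,-160,203),(-135,-75,203)):print(w(s.x,X))
for n in P:
  im=P[n]["frame"]; c=(230,200) if n=="side" else (260,225)
  cv2.imwrite(f"pics/{n}crop.png",cv2.resize(im[c[1]-70:c[1]+70,c[0]-80:c[0]+80,::-1],None,fx=4,fy=4,interpolation=cv2.INTER_CUBIC))
a=cv2.imread("pics/scenecrop.png");b=cv2.imread("pics/sidecrop.png")
cv2.imwrite("pics/crops.png",cv2.resize(np.vstack([a[150:450],b[0:450]]),None,fx=.8,fy=.8))
E
```

```text
{'fov_y': 48.72440537664349, 'cx': 273.3479396313488, 'cy': 204.41784617210155, 'shot': 4}
{'fov_y': 56.50101239846594, 'cx': 280.19210551295026, 'cy': 210.35767887712547, 'shot': 5}
[620.  80.] 0.0
[[  8.4   1.4]
 [ -1.9   7.2]
 [  4.6 -28.2]
 [-41.7  15.2]
 [-10.3  13.6]
 [-15.1 -21.3]
 [-18.   -6. ]
 [ 31.7 -13.4]
 [ 24.5  11.1]
 [  0.9  10.3]
 [-16.4   4.3]]
[620. 140. 217.]
[570.   5. 203.]
[570. -80. 203.]
[485.   5. 203.]
```

View pics/crops.png

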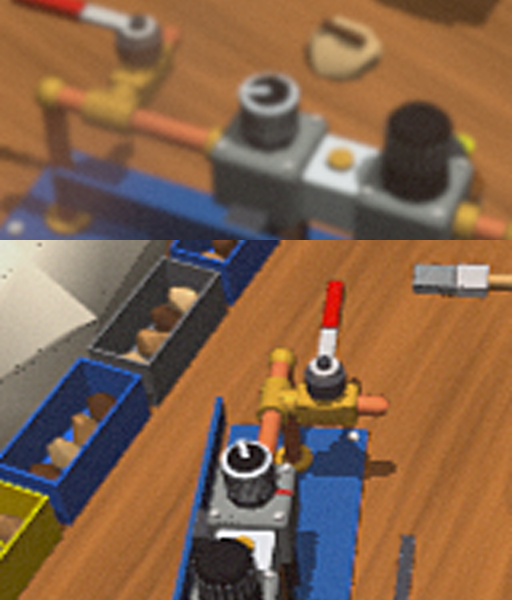

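```bash
sed -i 's/round(float(v),1)/float(v)/' h.py; cat > fit.py <<'E'
from h import *
from scipy.optimize import least_squares
np.set_printoptions(precision=1,suppress=True)
P={n:viewer.capture(n) for n in("scene","side")}
D=[("scene",(0,60,228.),(263.8,221)),("side",(0,60,228.),(226.9,198.4)),
("scene",(75,-230,8),(174,273)),("scene",(75,230,8),(346,325)),("scene",(-75,230,8),(352,288)),
("side",(75,230,8),(199,309)),("side",(-75,230,8),(249,312)),
("scene",(-50,-189,203),(184,190)),("side",(-50,-189,211),(255,143.4)),("scene",(0,175,245),(311,231)),("side",(0,175,245),(220,228))]
def w(v,X):
    c,s=np.cos(v[2]),np.sin(v[2]); return np.array([v[0]+c*X[0]-s*X[1],v[1]+s*X[0]+c*X[1],X[2]])
def f(v): return np.concatenate([np.array(proj(P[n],w(v,X)))-px for n,X,px in D])
s=least_squares(f,[620,80,0],loss="soft_l1",x_scale=[10,10,.1])
print(s.x[:2],round(s.x[2],4));print(s.fun.reshape(-1,2))
for X in((0,60,217),(-50,-75,203),(-50,-160,203),(-135,-75,203),(0,175,245)):print(w(s.x,X))
print(tri([ray(P["scene"],(263.8,221)),ray(P["side"],(226.9,198.4))]))
o=bot.get_obs();print(o["tcp_rot"],o["tool_pos"])
E
python3 fit.py
```

```text
[643.6  75.3] 0.3311
[[  4.8   0.7]
 [ -0.8   2.3]
 [-15.1  -3.6]
 [-24.9   2.1]
 [-12.8  -5.8]
 [  0.6 -12.5]
 [  3.7 -12.9]
 [  3.8   0.3]
 [ -0.7   0.2]
 [  5.2  -0.8]
 [ -1.4   4. ]]
[624.1 132.1 217. ]
[620.7 -11.9 203. ]
[648.4 -92.3 203. ]
[540.4 -39.5 203. ]
[586.8 240.8 245. ]
[627.6 120.6 224.6]
[ 3.1 -0.   0.4] [ 198.1 -486.2  226.7]
```

```bash
cat >> fit.py <<'E'
print("tri")
for n,a,b in[("tip",(184,190),(255,143.4)),("pivot",(223.4,200),(251.5,171)),("knob",(311.3,230),(219.4,228.4)),("c+y back",(346,325),(199,309)),("c+y front",(352,288),(249,312)),("yellow",(326.5,238),(268,261))]:
    r=[ray(P["scene"],a),ray(P["side"],b)]; X=tri(r); print(n,X,np.array(proj(P["scene"],X))-a,np.array(proj(P["side"],X))-b)
for n in P: print(np.array(P[n]["T"]), K(P[n]), proj(P[n],[0,0,0]), proj(P[n],bot.get_obs()["tool_pos"]))
E
python3 fit.py | sed -n '/tri/,$p'
```

```text
tri
tip [ 661.5 -131.3  200.5] [-0.1 -0.2] [-0.1  0.2]
pivot [622.1 -22.  200.5] [0.7 1. ] [ 0.3 -1. ]
knob [590.9 229.8 242.4] [-0.2 -0.3] [-0.1  0.3]
c+y back [611.5 363.9  35.9] [-0.9 -1. ] [-0.5  1.1]
c+y front [491.5 305.7   7.7] [0.4 0.4] [ 0.2 -0.5]
yellow [478.6 199.7 113.7] [-0.5 -0.6] [-0.2  0.7]
[[  -0.7    0.5   -0.6 1201.2]
 [   0.7    0.4   -0.5  659.2]
 [   0.    -0.8   -0.7  964.6]
 [   0.     0.     0.     1. ]] (np.float64(463.75539193589515), 273.3479396313488, 204.41784617210155) [360.0353640753779, 161.8737930113693] [220.22979730243014, 78.53151840755116]
[[  -0.9   -0.3    0.2  236. ]
 [  -0.4    0.7   -0.6  702.3]
 [  -0.    -0.6   -0.8 1010.7]
 [   0.     0.     0.     1. ]] (np.float64(390.820724586908), 280.19210551295026, 210.35767887712547) [447.09331726557787, 280.6906881649181] [426.4085058933846, 106.09630486543682]
```

```bash
cat > go.py <<'E'
import sys
from h import *
def rel(x,y,z,yaw):
    o=bot.get_obs(); A=R.from_euler("xyz",o["tcp_rot"]); B=R.from_euler("xyz",[np.pi,0,yaw])
    d=A.inv().apply(np.array([x,y,z])-o["tool_pos"])/100; r=(A.inv()*B).as_rotvec()/np.pi
    print("rel",d.round(4),r.round(4),"t",o["time"],"pos",o["tool_pos"].round(1),"rot",o["tcp_rot"].round(4),"q",o["joint_positions"].round(2),"F",o["contact_force"].round(1),"M",o["moment"].round(2),"w",round(o["grip_width"],1))
if __name__=="__main__": rel(*map(float,sys.argv[1:]))
E
python3 go.py 651.6 -103.3 290 1.904; python3 -m handwheel --help | head -5
```

```text
rel [ 5.6448 -1.8355 -0.6328] [ 0.      0.     -0.4829] t 1.35 pos [ 198.1 -486.2  226.7] rot [3.1415 0.     0.3868] q [-1.33  0.34  1.52 -0.    1.28 -0.15] F [-1.2 -0.4 -0.7] M [0.02 0.02 0.03] w 92.1schema error: expected rows of numbers
```

```bash
M="python3 -m handwheel"; 
$M '0 0 -0.63 0 0 0 1; 0 0 -0.63 0 0 0 1; .4 -.13 -.63 0 0 0 1; .8 -.26 -.63 0 0 0 1; .95 -.3 -.63 0 0 0 1'
$M '.4 -.13 0 0 0 0 1; .8 -.26 0 0 0 0 1; .95 -.3 0 0 0 0 1'
$M '.4 -.13 0 0 0 0 1; .8 -.26 0 0 0 0 1; .95 -.3 0 0 0 0 1'
$M '.4 -.13 0 0 0 0 1; .8 -.26 0 0 0 0 1; .95 -.3 0 0 0 0 1'
$M '.4 -.13 0 0 0 0 1; .8 -.26 0 0 0 0 1; .95 -.3 0 0 0 0 1'
$M '.4 -.13 0 0 0 -.04 1; .8 -.26 0 0 0 -.08 1; .9 -.33 0 0 0 -.12 1; .9 -.33 0 0 0 -.16 1; .9 -.33 0 0 0 -.2 1; .9 -.33 0 0 0 -.24 1; .9 -.33 0 0 0 -.24 1'
python3 go.py 651.6 -103.3 290 1.904
```

```text
time: 1.77
tool_pos: [277.1, -420.1, 290.4]
tcp_rot: [3.141, -0.002, 0.388]
contact_force: [-0.5, 0.4, 0.4]
grip_width: 91.8
finger_force: 0.0
time: 2.02
tool_pos: [354.1, -355.9, 290.0]
tcp_rot: [-3.141, -0.002, 0.389]
contact_force: [-0.3, 0.2, -0.8]
grip_width: 91.5
finger_force: 0.0
time: 2.27
tool_pos: [430.8, -292.1, 289.8]
tcp_rot: [-3.141, -0.002, 0.389]
contact_force: [0.4, -0.3, -0.1]
grip_width: 91.3
finger_force: 0.0
time: 2.52
tool_pos: [507.6, -228.3, 289.6]
tcp_rot: [-3.141, -0.002, 0.39]
contact_force: [-0.1, 0.5, 0.6]
grip_width: 91.7
finger_force: 0.0
time: 2.77
tool_pos: [584.2, -164.4, 289.3]
tcp_rot: [-3.141, -0.002, 0.39]
contact_force: [-0.1, -1.0, 0.3]
grip_width: 91.9
finger_force: 0.0
time: 3.35
tool_pos: [652.4, -103.3, 289.4]
tcp_rot: [-3.141, 0.0, 1.146]
contact_force: [0.6, 0.0, -0.1]
grip_width: 92.0
finger_force: 0.0
rel [-0.003  -0.0071 -0.0062] [-2.000e-04 -0.000e+00 -2.413e-01] t 3.35 pos [ 652.4 -103.3  289.4] rot [-3.1411e+00  2.0000e-04  1.1458e+00] q [-0.27  0.58  0.98 -0.    1.59  0.15] F [ 0.6  0.  -0.1] M [-0.04 -0.07  0.01] w 92.0
```

```bash
python3 -m handwheel '0 0 0 0 0 -.04 1; 0 0 0 0 0 -.08 1; 0 0 0 0 0 -.12 1; 0 0 0 0 0 -.16 1; 0 0 0 0 0 -.2 1; 0 0 0 0 0 -.24 1; 0 0 0 0 0 -.241 1; 0 0 0 0 0 -.241 .2' | sed -n 2,3p
python3 - <<'E'
from h import *
np.set_printoptions(precision=1,suppress=True)
p=viewer.capture("wrist"); save(p,"w2.png")
for t,z in[("lever_grip",203),("lever_pivot",203),("bleed_lever",203),("feed_cap",215)]:
    for q in viewer.recognise(t,p)[:2]: print(t,round(q["score"],2),np.array(q["centre"]),atz(p,q["centre"],z))
for n,X in[("grip",(651.6,-103.3,203)),("piv",(623.5,-22.5,203)),("tip",(660.8,-130.2,203)),("tcp",bot.get_obs()["tool_pos"])]: print(n,np.array(proj(p,X)))
s=viewer.cut_out("lever_grip",p)
if s: print(s[0]["score"],np.argwhere(s[0]["pixels"]).min(0),np.argwhere(s[0]["pixels"]).max(0))
E
```

```text
tool_pos: [652.3, -103.7, 289.7]
tcp_rot: [-3.142, 0.0, 1.892]
lever_grip 0.61 [279.2 148.2] [637.8 -64.  203. ]
lever_grip 0.23 [ 23.5 206.9] [ 484.1 -157.4  203. ]
lever_pivot 0.94 [321.8  87.2] [651.2 -19.2 203. ]
bleed_lever 0.76 [279.3 141.7] [636.5 -59.9 203. ]
grip [280.2 209.1]
piv [278.4  77.8]
tip [280.5 247.8]
tcp [281.6 261.5]
```

View pics/w2.png

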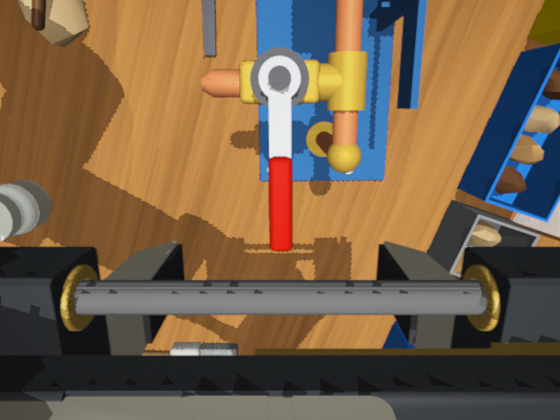

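```bash
python3 -m handwheel '0 .007 .3 0 0 -.002 .2; 0 .007 .6 0 0 -.003 .2; 0 .007 .9 0 0 -.003 .2; 0 .007 .9 0 0 -.003 .2' >/dev/null
python3 -m handwheel '0 0 .14 0 0 0 -.2; 0 0 .14 0 0 0 -.5; 0 0 .14 0 0 0 -1; 0 0 .14 0 0 0 -1; 0 0 .14 0 0 0 -1; 0 0 .14 0 0 0 -1; 0 0 .14 0 0 0 -1; 0 0 .14 0 0 0 -1'
python3 go.py 651.6 -103.3 186 1.904
```

```text
time: 5.32
tool_pos: [652.6, -103.8, 186.8]
tcp_rot: [-3.141, 0.001, 1.907]
contact_force: [-3.4, -1.1, 5.4]
grip_width: 16.1
finger_force: 30.0
rel [ 0.0076 -0.0079  0.0078] [-0.0001  0.0002  0.0009] t 5.3167 pos [ 652.6 -103.8  186.8] rot [-3.1412e+00  8.0000e-04  1.9069e+00] q [-0.27  0.62  1.17 -0.    1.35 -0.61] F [-3.4 -1.1  5.4] M [-0.24  0.65 -0.09] w 16.1
```

```bash
python3 -m handwheel '.0033 -.0745 0 0 0 .0278 -1; .013 -.1485 0 0 0 .0556 -1; .0291 -.2213 0 0 0 .0833 -1; .0516 -.2924 0 0 0 .1111 -1; .0801 -.3613 0 0 0 .1389 -1; .1145 -.4275 0 0 0 .1667 -1; .1546 -.4904 0 0 0 .1944 -1; .2 -.5496 0 0 0 .2222 -1'
python3 - <<'E'
from h import *
from go import rel
rel(651.6,-103.3,186,1.904)
p=bot.get_obs()["tool_pos"]; d=p[:2]-[623.5,-22.5]; print(np.hypot(*d), np.degrees(np.arctan2(d[1],d[0])))
E
```

```text
time: 5.98
tool_pos: [595.3, -103.3, 186.8]
tcp_rot: [3.138, 0.0, 1.206]
contact_force: [1.4, -1.9, 2.8]
grip_width: 15.8
finger_force: 30.3
rel [0.2005 0.5257 0.0099] [ 0.0012  0.0006 -0.2222] t 5.9833 pos [ 595.3 -103.3  186.8] rot [3.1376e+00 4.0000e-04 1.2059e+00] q [-0.3   0.52  1.36 -0.    1.26  0.07] F [ 1.4 -1.9  2.8] M [-0.22 -0.26  0.58] w 15.8
85.53751486317519 -109.22371132635931
```

```bash
python3 -m handwheel '.0033 -.0745 0 0 0 .0278 -1; .013 -.1485 0 0 0 .0556 -1; .0291 -.2213 0 0 0 .0833 -1; .0516 -.2924 0 0 0 .1111 -1; .0801 -.3613 0 0 0 .1389 -1; .1145 -.4275 0 0 0 .1667 -1; .1546 -.4904 0 0 0 .1944 -1; .2 -.5496 0 0 0 .2222 -1' | sed -n 2,4p
python3 -m handwheel '.0012 -.0447 0 0 0 .0167 -1;.0047 -.0894 0 0 0 .0333 -1; .0105 -.1337 0 0 0 .05 -1; .0105 -.1337 0 0 0 .05 -1'
python3 - <<'E'
from h import *
from go import rel
rel(543,-50.5,186,.333)
p=bot.get_obs()["tool_pos"]; d=p[:2]-[623.5,-22.5]; print(np.hypot(*d), np.degrees(np.arctan2(d[1],d[0])))
p=viewer.capture("wrist"); save(p,"w3.png")
E
```

```text
tool_pos: [550.5, -66.0, 186.8]
tcp_rot: [3.137, -0.0, 0.508]
contact_force: [-1.1, -5.3, 3.6]
time: 6.98
tool_pos: [544.4, -53.5, 186.8]
tcp_rot: [3.138, 0.0, 0.353]
contact_force: [-3.0, -8.1, 3.7]
grip_width: 15.8
finger_force: 30.3
rel [-0.0031 -0.0328  0.0074] [0.0011 0.0001 0.0063] t 6.9833 pos [544.4 -53.5 186.8] rot [3.1381e+00 2.0000e-04 3.5270e-01] q [-0.24  0.42  1.53 -0.    1.2   0.98] F [-3.  -8.1  3.7] M [-1.15  0.5   0.47] w 15.8
84.9248422459708 -158.61443827940818
```

View pics/w3.png

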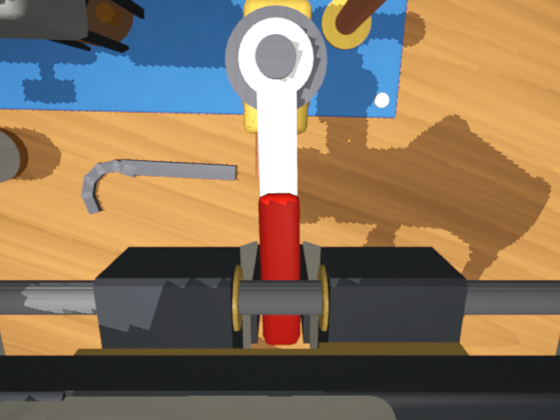

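```bash
M="python3 -m handwheel"; for i in 1; do
$M '0 -.0149 0 0 0 .0056 -1; .0005 -.0298 0 0 0 .0111 -1; .0005 -.0298 0 0 0 .0111 -1' | sed -n 2,4p
python3 go.py 543 -50.5 186 .333
$M '0 -.0149 0 0 0 .0056 -1; .0005 -.0298 0 0 0 .0111 -1; .0005 -.0298 0 0 0 .0111 -1' | sed -n 2,4p
python3 go.py 543 -50.5 186 .333
done
```

```text
tool_pos: [543.5, -51.1, 186.8]
tcp_rot: [3.138, 0.0, 0.319]
contact_force: [-3.0, -8.0, 5.5]
rel [-0.0031 -0.007   0.0075] [ 0.0011  0.0001 -0.0043] t 7.2833 pos [543.5 -51.1 186.8] rot [3.138e+00 3.000e-04 3.194e-01] q [-0.23  0.41  1.53 -0.    1.2   1.02] F [-3.  -8.   5.5] M [-1.    0.55  0.54] w 15.5
tool_pos: [543.4, -50.1, 186.8]
tcp_rot: [3.134, -0.001, 0.284]
contact_force: [-0.5, -13.8, 3.2]
rel [-0.0051  0.0031  0.0076] [ 0.0023 -0.0001 -0.0155] t 7.5333 pos [543.4 -50.1 186.8] rot [ 3.1344e+00 -6.0000e-04  2.8450e-01] q [-0.23  0.41  1.53 -0.01  1.19  1.06] F [ -0.5 -13.8   3.2] M [-2.06  0.22  0.57] w 16.3
```

```bash
M="python3 -m handwheel"
$M '0 -.015 0 0 0 0 -1; 0 -.015 0 0 0 0 -1; 0 -.015 0 0 0 0 -1; 0 -.015 0 0 0 0 -1; 0 -.015 0 0 0 0 -1; 0 -.015 0 0 0 0 -1; 0 -.015 0 0 0 0 -1; 0 -.015 0 0 0 0 -1' | sed -n 2,4p
$M '0 0 0 0 0 0 -1; 0 0 0 0 0 0 -1; 0 0 0 0 0 0 -1; 0 0 0 0 0 0 -1; 0 0 0 0 0 0 -1; 0 0 0 0 0 0 -1; 0 0 0 0 0 0 -1; 0 0 0 0 0 0 -1' | sed -n 2,4p
python3 go.py 543 -50.5 186 .333
```

```text
tool_pos: [543.4, -50.0, 186.8]
tcp_rot: [3.132, -0.001, 0.285]
contact_force: [-0.7, -18.0, 1.2]
tool_pos: [543.4, -50.0, 186.8]
tcp_rot: [3.132, -0.001, 0.285]
contact_force: [0.5, -18.3, 2.8]
rel [-0.0052  0.0036  0.0076] [ 0.0029 -0.0002 -0.0154] t 8.8667 pos [543.4 -50.  186.8] rot [ 3.1324e+00 -8.0000e-04  2.8470e-01] q [-0.23  0.41  1.53 -0.01  1.19  1.06] F [  0.5 -18.3   2.8] M [-2.86 -0.01  0.62] w 16.0
```

```bash
M="python3 -m handwheel"
$M '0 .008 0 0 0 0 -1; 0 .015 0 0 0 0 -1' | sed -n 4p
$M '.0003 .0224 0 0 0 -.0083 -1; .0012 .0447 0 0 0 -.0167 -1; .0026 .0671 0 0 0 -.025 -1; .0047 .0894 0 0 0 -.0333 -1; .0073 .1116 0 0 0 -.0417 -1; .0105 .1337 0 0 0 -.05 -1; .0143 .1558 0 0 0 -.0583 -1; .0187 .1778 0 0 0 -.0667 -1' | sed -n 2,5p
$M '.0003 .0224 0 0 0 -.0083 -1; .0012 .0447 0 0 0 -.0167 -1; .0026 .0671 0 0 0 -.025 -1; .0047 .0894 0 0 0 -.0333 -1; .0073 .1116 0 0 0 -.0417 -1; .0105 .1337 0 0 0 -.05 -1; .0143 .1558 0 0 0 -.0583 -1; .0187 .1778 0 0 0 -.0667 -1' | sed -n 2,5p
$M '.0003 .0224 0 0 0 -.0083 -1; .0012 .0447 0 0 0 -.0167 -1; .0026 .0671 0 0 0 -.025 -1; .0047 .0894 0 0 0 -.0333 -1; .0073 .1116 0 0 0 -.0417 -1; .0105 .1337 0 0 0 -.05 -1; .0143 .1558 0 0 0 -.0583 -1; .0187 .1778 0 0 0 -.0667 -1' | sed -n 2,5p
$M '.0003 .0224 0 0 0 -.0083 -1; .0012 .0447 0 0 0 -.0167 -1; .0026 .0671 0 0 0 -.025 -1; .0047 .0894 0 0 0 -.0333 -1; .0073 .1116 0 0 0 -.0417 -1; .0105 .1337 0 0 0 -.05 -1; .0143 .1558 0 0 0 -.0583 -1; .0187 .1778 0 0 0 -.0667 -1' | sed -n 2,5p
$M '.0003 .0224 0 0 0 -.0083 -1; .0012 .0447 0 0 0 -.0167 -1; .0026 .0671 0 0 0 -.025 -1; .0047 .0894 0 0 0 -.0333 -1; .0073 .1116 0 0 0 -.0417 -1; .0105 .1337 0 0 0 -.05 -1; .0143 .1558 0 0 0 -.0583 -1; .0187 .1778 0 0 0 -.0667 -1' | sed -n 2,5p
$M '.0003 .0224 0 0 0 -.0083 -1; .0012 .0447 0 0 0 -.0167 -1; .0026 .0671 0 0 0 -.025 -1; .0047 .0894 0 0 0 -.0333 -1; .0073 .1116 0 0 0 -.0417 -1; .0105 .1337 0 0 0 -.05 -1; .0143 .1558 0 0 0 -.0583 -1; .0187 .1778 0 0 0 -.0667 -1' | sed -n 2,5p
python3 go.py 651.6 -103.3 186 1.904
```

```text
contact_force: [-1.4, -10.4, 4.5]
tool_pos: [550.3, -65.4, 186.8]
tcp_rot: [3.137, -0.001, 0.496]
contact_force: [-0.2, -8.2, 3.4]
grip_width: 15.9
tool_pos: [560.9, -79.9, 186.8]
tcp_rot: [3.136, -0.001, 0.705]
contact_force: [1.7, -6.0, 1.4]
grip_width: 15.9
tool_pos: [574.2, -91.8, 186.8]
tcp_rot: [3.136, -0.001, 0.915]
contact_force: [3.4, -4.6, 0.7]
grip_width: 15.9
tool_pos: [589.6, -100.7, 186.8]
tcp_rot: [3.136, -0.0, 1.124]
contact_force: [4.4, -3.3, 2.3]
grip_width: 16.0
tool_pos: [606.5, -106.2, 186.8]
tcp_rot: [3.136, 0.0, 1.334]
contact_force: [4.5, -1.1, 1.3]
grip_width: 15.8
tool_pos: [624.1, -108.2, 186.8]
tcp_rot: [3.137, 0.001, 1.544]
contact_force: [4.5, -0.4, 2.8]
grip_width: 16.2
rel [0.0563 0.2732 0.0094] [ 0.0016  0.0005 -0.1147] t 13.0333 pos [ 624.1 -108.2  186.8] rot [3.1365e+00 6.0000e-04 1.5435e+00] q [-0.29  0.57  1.27  0.    1.3  -0.27] F [ 4.5 -0.4  2.8] M [ 0.07 -0.75  0.28] w 16.2
```

```bash
M="python3 -m handwheel"
$M '.0003 .0224 0 0 0 -.0083 -1; .0012 .0447 0 0 0 -.0167 -1; .0026 .0671 0 0 0 -.025 -1; .0047 .0894 0 0 0 -.0333 -1; .0073 .1116 0 0 0 -.0417 -1; .0105 .1337 0 0 0 -.05 -1; .0143 .1558 0 0 0 -.0583 -1; .0187 .1778 0 0 0 -.0667 -1' | sed -n 2,5p
$M '.0001 .0149 0 0 0 -.0056 -1; .0005 .0298 0 0 0 -.0111 -1; .0012 .0447 0 0 0 -.0167 -1; .002 .0596 0 0 0 -.0222 -1; .0033 .0745 0 0 0 -.0278 -1; .0047 .0894 0 0 0 -.0333 -1; .0064 .1041 0 0 0 -.0389 -1; .0064 .1041 0 0 0 -.0389 -1' | sed -n 2,5p
python3 go.py 652.6 -103.8 186 1.907
$M '0 .0149 0 0 0 -.0056 -1;0 .0298 0 0 0 -.0111 -1; 0 .0298 0 0 0 -.0111 -1' | sed -n 2,5p
python3 go.py 652.6 -103.8 186 1.907
```

```text
tool_pos: [641.5, -106.5, 186.8]
tcp_rot: [3.138, 0.001, 1.753]
contact_force: [5.1, 0.9, 4.4]
grip_width: 15.6
tool_pos: [651.6, -103.9, 186.8]
tcp_rot: [3.138, 0.001, 1.875]
contact_force: [4.1, 1.4, 4.8]
grip_width: 15.5
rel [-0.0024  0.0097  0.0077] [ 0.0011  0.0004 -0.0101] t 14.3667 pos [ 651.6 -103.9  186.8] rot [3.1380e+00 1.2000e-03 1.8754e+00] q [-0.27  0.62  1.17  0.    1.34 -0.58] F [4.1 1.4 4.8] M [ 0.28 -0.78  0.08] w 15.5
tool_pos: [652.5, -103.5, 186.7]
tcp_rot: [-3.141, -0.0, 1.909]
contact_force: [-1.5, 1.2, 7.7]
grip_width: 15.8
rel [-0.0036  0.0001  0.0068] [-0.0003 -0.      0.0007] t 14.6167 pos [ 652.5 -103.5  186.7] rot [-3.1405e+00 -1.0000e-04  1.9092e+00] q [-0.27  0.63  1.17 -0.    1.35 -0.61] F [-1.5  1.2  7.7] M [ 0.15  0.23 -0.46] w 15.8
```

```bash
M="python3 -m handwheel"
$M '0 0 0 0 0 0 -.6; 0 0 0 0 0 0 -.3; 0 0 0 0 0 0 0; 0 0 0 0 0 0 .2; 0 0 0 0 0 0 .2;0 0 0 0 0 0 .2' | sed -n 2,5p
$M '0 0 -.3 0 0 0 .2; 0 0 -.6 0 0 0 .2; 0 0 -.95 0 0 0 .2; 0 0 -.95 0 0 0 .2' | sed -n 2,5p
python3 go.py 627.4 120.5 290 1.904
```

```text
tool_pos: [652.8, -103.4, 185.4]
tcp_rot: [-3.141, -0.0, 1.908]
contact_force: [0.2, 0.4, 0.7]
grip_width: 46.8
tool_pos: [655.2, -104.0, 288.8]
tcp_rot: [3.131, 0.007, 1.908]
contact_force: [0.8, -0.7, 0.3]
grip_width: 54.8
rel [ 2.2097  0.4816 -0.0236] [0.0033 0.0023 0.0014] t 15.45 pos [ 655.2 -104.   288.8] rot [3.1313 0.0073 1.9084] q [-0.27  0.57  0.98 -0.    1.57 -0.61] F [ 0.8 -0.7  0.3] M [ 0.01 -0.17 -0.01] w 54.8
```

```bash
M="python3 -m handwheel"
$M '.4 .09 0 0 0 0 1; .8 .17 0 0 0 0 1; .9 .2 0 0 0 0 1' >/dev/null
$M '.4 .09 0 0 0 0 1; .8 .17 0 0 0 0 1; .9 .2 0 0 0 0 1' >/dev/null
$M '.4 .08 0 0 0 0 1; .41 .08 -.02 0 0 0 1; .41 .08 -.02 0 0 0 1;.41 .08 -.02 0 0 0 1' >/dev/null
python3 - <<'E'
from h import *
from go import rel
rel(627.4,120.5,290,1.904)
np.set_printoptions(precision=1,suppress=True)
p=viewer.capture("wrist"); save(p,"w4.png")
for t,z in[("feed_cap",227.9),("ring_top",196)]:
    for q in viewer.cut_out(t,p)[:1]: 
        a=np.argwhere(q["pixels"]);print(t,round(q["score"],2),np.array(q["centre"]),atz(p,q["centre"],z),a.min(0),a.max(0))
print(proj(p,(627.4,120.5,228)),proj(p,(627.4,120.5,200)))
E
```

```text
rel [-0.0103  0.0194 -0.0732] [0.     0.0002 0.0016] t 16.2833 pos [625.2 120.8 282.7] rot [3.1415e+00 7.0000e-04 1.9091e+00] q [ 0.07  0.53  1.08 -0.    1.54 -0.27] F [ 0.8 -1.  -0.7] M [-0.02 -0.16  0.1 ] w 91.6
feed_cap 0.57 [283.1 219.1] [625.3 124.4 227.9] [183 250] [257 319]
ring_top 0.96 [280.5 150.1] [611.3 159.4 196. ] [  0 159] [355 368]
[284.2614718583863, 226.1466400811088] [283.7630962211577, 213.01590297727077]
```

View pics/w4.png

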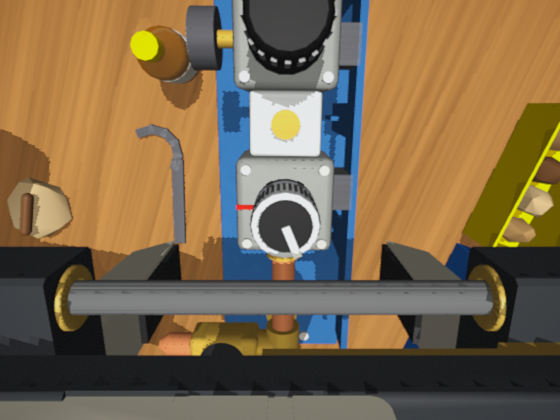

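```bash
python3 - <<'E'
from h import *
from go import rel
p=viewer.capture("wrist")
c=atz(p,(285.7,224.5),228); print(c); rel(c[0],c[1],201,1.904)
a=atz(p,(286.5,227.5),228);b=atz(p,(296,252),228);d=b-a
u=np.arctan2(d[1],d[0])-(.333+np.pi);print("phi",np.degrees(u)%360)
E
```

```text
[627.95408659 120.69810322 228.        ]
rel [0.0011 0.0282 0.815 ] [-0.0001  0.0001  0.0008] t 16.4833 pos [625.4 119.7 282.5] rot [-3.1413e+00  2.0000e-04  1.9066e+00] q [ 0.07  0.53  1.08 -0.    1.54 -0.27] F [ 0.1  0.6 -0.4] M [-0.01 -0.12  0.02] w 92.0
phi 110.63311279185979
```

```bash
M="python3 -m handwheel"
$M '0 .028 .25 0 0 0 1; 0 .028 .5 0 0 0 1; 0 .028 .7 0 0 0 1; 0 .028 .815 0 0 0 1; 0 .028 .815 0 0 0 1' | sed -n 2,5p
python3 go.py 628 120.7 201 1.904
$M '0 0 0 0 0 0 .2; 0 0 0 0 0 0 -.1; 0 0 0 0 0 0 -.4; 0 0 0 0 0 0 -1; 0 0 0 0 0 0 -1; 0 0 0 0 0 0 -1; 0 0 0 0 0 0 -1; 0 0 0 0 0 0 -1' | sed -n 2,6p
python3 go.py 628 120.7 201 1.904
```

```text
tool_pos: [626.4, 120.8, 197.8]
tcp_rot: [-3.136, -0.001, 1.907]
contact_force: [-0.5, 1.1, 0.5]
grip_width: 91.8
rel [-0.0062  0.0148 -0.0322] [-0.0019 -0.0004  0.0009] t 16.9 pos [626.4 120.8 197.8] rot [-3.1356e+00 -1.4000e-03  1.9069e+00] q [ 0.07  0.58  1.22 -0.    1.35 -0.27] F [-0.5  1.1  0.5] M [ 0.04 -0.12 -0.03] w 91.8
tool_pos: [627.8, 122.0, 201.3]
tcp_rot: [3.141, 0.0, 1.908]
contact_force: [0.6, -0.1, -0.7]
grip_width: 42.8
finger_force: 0.0
rel [-0.0131 -0.0021  0.0034] [0.0001 0.     0.0014] t 17.5667 pos [627.8 122.  201.3] rot [3.1414e+00 1.0000e-04 1.9083e+00] q [ 0.07  0.57  1.22 -0.    1.35 -0.27] F [ 0.6 -0.1 -0.7] M [-0.08 -0.12 -0.  ] w 42.8
```

```bash
M="python3 -m handwheel"
$M '-.008 0 0 0 0 0 -1; -.008 0 0 0 0 0 -1; -.008 0 0 0 0 0 -1; -.008 0 0 0 0 0 -1' | sed -n 2,6p
$M '0 0 .0004 0 0 .0278 -1; 0 0 .0008 0 0 .0556 -1; 0 0 .0012 0 0 .0833 -1; 0 0 .0017 0 0 .1111 -1; 0 0 .0021 0 0 .1389 -1; 0 0 .0025 0 0 .1667 -1; 0 0 .0029 0 0 .1944 -1; 0 0 .0033 0 0 .2222 -1' | sed -n 2,6p
python3 go.py 628 120.7 201 1.904
```

```text
tool_pos: [628.1, 122.0, 201.3]
tcp_rot: [3.141, -0.001, 1.909]
contact_force: [0.4, 5.5, 0.9]
grip_width: 41.5
finger_force: 30.0
tool_pos: [628.3, 122.0, 201.0]
tcp_rot: [3.141, -0.001, 1.207]
contact_force: [1.7, 5.5, 0.5]
grip_width: 41.3
finger_force: 30.0
rel [-0.0131  0.0018 -0.0001] [ 0.0003 -0.0003 -0.222 ] t 18.5667 pos [628.3 122.  201. ] rot [ 3.1411e+00 -1.3000e-03  1.2065e+00] q [0.07 0.57 1.22 0.   1.35 0.44] F [1.7 5.5 0.5] M [ 0.84 -0.25  0.02] w 41.3
```

```bash
M="python3 -m handwheel"
$M '.006 0 .0004 0 0 .0278 -1; .006 0 .0008 0 0 .0556 -1; .006 0 .0012 0 0 .0833 -1; .006 0 .0017 0 0 .1111 -1; .006 0 .0021 0 0 .1389 -1; .006 0 .0025 0 0 .1667 -1; .006 0 .0029 0 0 .1944 -1; .006 0 .0033 0 0 .2222 -1' | sed -n 2,6p
$M '0 0 .0004 0 0 .0278 -1; 0 0 .0008 0 0 .0556 -1; 0 0 .0012 0 0 .0833 -1; 0 0 .0016 0 0 .1111 -1; 0 0 .0016 0 0 .1111 -1' | sed -n 2,4p
python3 - <<'E'
from h import *
from go import rel
rel(628,120.7,201,1.904)
p=viewer.capture("wrist"); save(p,"w5.png")
E
```

```text
tool_pos: [628.5, 121.9, 200.7]
tcp_rot: [3.141, -0.001, 0.508]
contact_force: [1.0, 3.1, 0.9]
grip_width: 41.1
finger_force: 30.0
tool_pos: [628.6, 121.7, 200.5]
tcp_rot: [3.141, -0.001, 0.16]
contact_force: [1.4, 2.3, 1.0]
rel [-0.0074  0.0094 -0.0047] [ 3.000e-04 -2.000e-04 -5.551e-01] t 19.65 pos [628.6 121.7 200.5] rot [ 3.1414e+00 -9.0000e-04  1.6000e-01] q [ 0.07  0.58  1.22 -0.    1.35  1.48] F [1.4 2.3 1. ] M [ 0.54 -0.23 -0.06] w 41.4
```

View pics/w5.png

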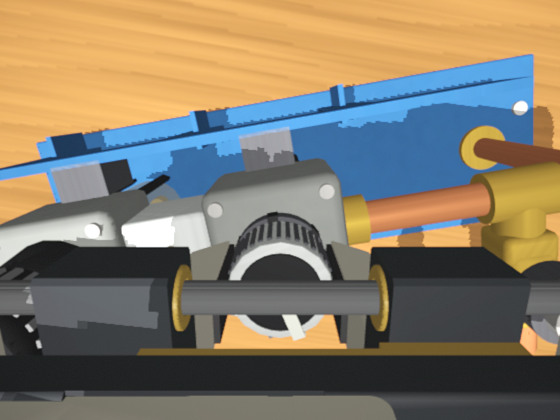

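```bash
M="python3 -m handwheel"
$M '0 0 .0003 0 0 .0167 -1; 0 0 .0005 0 0 .0333 -1; 0 0 .0005 0 0 .0333 -1' >/dev/null
python3 go.py 628 120.7 201 .333
$M '0 0 .0002 0 0 .0111 -1; 0 0 .0002 0 0 .0111 -1' >/dev/null
python3 go.py 628 120.7 201 .333
$M '0 0 .0002 0 0 .0111 -1; 0 0 .0002 0 0 .0111 -1' >/dev/null
python3 go.py 628 120.7 201 .333
$M '0 0 .0002 0 0 .0111 -1; 0 0 .0002 0 0 .0111 -1' >/dev/null
python3 go.py 628 120.7 201 .333
```

```text
rel [-0.0064  0.0098 -0.0053] [ 0.0001 -0.0003 -0.0871] t 19.95 pos [628.6 121.7 200.5] rot [ 3.1414e+00 -9.0000e-04  5.9300e-02] q [ 0.07  0.58  1.22 -0.    1.35  1.58] F [2.5 2.8 0.3] M [ 0.5  -0.31 -0.02] w 41.6
rel [-0.0062  0.0097 -0.0053] [ 0.0001 -0.0003 -0.0978] t 20.1167 pos [628.6 121.7 200.5] rot [ 3.1414e+00 -1.0000e-03  2.5700e-02] q [ 0.07  0.58  1.22 -0.    1.35  1.62] F [2.7 1.1 1.1] M [ 0.58 -0.41 -0.  ] w 41.2
rel [-0.0054  0.01   -0.0058] [ 1.00e-04 -3.00e-04 -1.09e-01] t 20.2833 pos [628.5 121.7 200.4] rot [ 3.1415e+00 -8.0000e-04 -9.4000e-03] q [ 0.07  0.58  1.22 -0.    1.35  1.65] F [3.  2.1 0.8] M [ 0.5  -0.41 -0.04] w 41.4
rel [-0.0053  0.0098 -0.0059] [ 1.000e-04 -3.000e-04 -1.201e-01] t 20.45 pos [628.6 121.7 200.4] rot [ 3.1415e+00 -9.0000e-04 -4.4400e-02] q [ 0.07  0.58  1.22 -0.    1.35  1.69] F [3.3 2.2 0.7] M [ 0.53 -0.51 -0.06] w 41.1
```

```bash
M="python3 -m handwheel"
$M '0 0 .0002 0 0 .0111 -1; 0 0 .0002 0 0 .0111 -1' >/dev/null
python3 go.py 628 120.7 201 .333
$M '0 0 .0002 0 0 .0111 -1; 0 0 .0002 0 0 .0111 -1' >/dev/null
python3 go.py 628 120.7 201 .333
$M '0 0 .0002 0 0 .0111 -1; 0 0 .0002 0 0 .0111 -1' >/dev/null
python3 go.py 628 120.7 201 .333
python3 - <<'E'
from h import *
p=viewer.capture("wrist"); save(p,"w6.png")
E
```

```text
rel [-0.0048  0.01   -0.006 ] [ 0.0002 -0.0003 -0.1308] t 20.6167 pos [628.6 121.7 200.4] rot [ 3.1411e+00 -1.0000e-03 -7.8000e-02] q [ 0.07  0.58  1.22 -0.    1.35  1.72] F [3.  1.9 0.2] M [ 0.44 -0.59  0.82] w 41.4
rel [ 0.0036  0.0098 -0.0062] [ 1.000e-04  3.000e-04 -1.421e-01] t 20.7833 pos [627.8 121.7 200.4] rot [ 3.1409e+00  9.0000e-04 -1.1330e-01] q [ 0.07  0.57  1.22 -0.    1.35  1.76] F [-0.1  2.6  2.5] M [0.31 0.13 0.63] w 41.6
rel [ 0.0098  0.01   -0.0067] [ 1.000e-04  7.000e-04 -1.532e-01] t 20.95 pos [627.2 121.8 200.3] rot [ 3.1408e+00  2.2000e-03 -1.4820e-01] q [ 0.07  0.57  1.22 -0.    1.35  1.79] F [-2.9  1.8  4.9] M [0.38 0.65 0.8 ] w 41.7
```

View pics/w6.png

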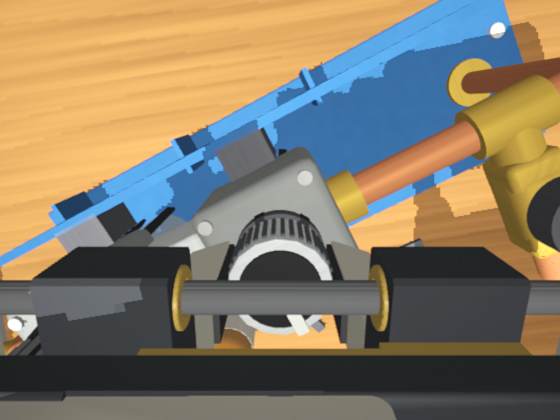

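```bash
M="python3 -m handwheel"
$M '0 0 -.0004 0 0 -.0278 -1; 0 0 -.0008 0 0 -.0556 -1; 0 0 -.0012 0 0 -.0833 -1; 0 0 -.0017 0 0 -.1111 -1; 0 0 -.0021 0 0 -.1389 -1; 0 0 -.0025 0 0 -.1667 -1; 0 0 -.0029 0 0 -.1944 -1; 0 0 -.0033 0 0 -.2222 -1' | sed -n 2,6p
$M '0 0 -.0004 0 0 -.0278 -1; 0 0 -.0008 0 0 -.0556 -1; 0 0 -.0012 0 0 -.0833 -1; 0 0 -.0017 0 0 -.1111 -1; 0 0 -.0021 0 0 -.1389 -1; 0 0 -.0025 0 0 -.1667 -1; 0 0 -.0029 0 0 -.1944 -1; 0 0 -.0033 0 0 -.2222 -1' | sed -n 2,6p
$M '0 0 -.0004 0 0 -.0278 -1; 0 0 -.0008 0 0 -.0556 -1; 0 0 -.0009 0 0 -.0611 -1; 0 0 -.0009 0 0 -.0611 -1; 0 0 -.0009 0 0 -.0611 -1' | sed -n 2,6p
python3 - <<'E'
from h import *
from go import rel
rel(628,120.7,201,.333)
p=viewer.capture("wrist"); c=p["frame"][160:360,180:380,::-1]
cs=[cv2.resize(c,(600,600),interpolation=cv2.INTER_CUBIC)]
cv2.imwrite("pics/w7.png",cs[0])
E
```

```text
tool_pos: [627.4, 121.1, 200.6]
tcp_rot: [-3.141, 0.002, 0.553]
contact_force: [-2.9, 0.2, 4.7]
grip_width: 41.5
finger_force: 30.0
tool_pos: [627.9, 120.7, 201.0]
tcp_rot: [-3.141, 0.002, 1.251]
contact_force: [-2.7, -1.4, 4.2]
grip_width: 41.3
finger_force: 30.0
tool_pos: [628.1, 120.7, 201.0]
tcp_rot: [-3.141, 0.002, 1.435]
contact_force: [-2.3, -4.3, 4.9]
grip_width: 41.3
finger_force: 30.0
rel [-0.0002 -0.0013  0.0005] [3.000e-04 5.000e-04 3.508e-01] t 22.75 pos [628.1 120.7 201. ] rot [-3.1415e+00  1.7000e-03  1.4352e+00] q [ 0.07  0.57  1.22 -0.    1.35  0.21] F [-2.3 -4.3  4.9] M [-0.72  0.34  0.04] w 41.3
```

View pics/w7.png

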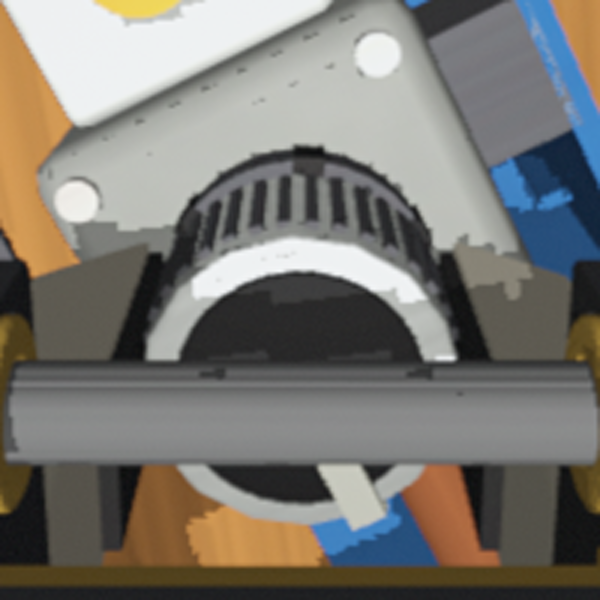

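```bash
python3 - <<'E'
from h import *
p=viewer.capture("wrist")
a=atz(p,(180+337/3,160+466/3),227.75);b=atz(p,(180+368/3,160+525/3),227.75)
for q in (a,): 
    d=b-q; print(a,b,np.degrees(np.arctan2(d[1],d[0])-(.333+np.pi))%360)
for c in((628.1,120.7),(628.5,121.7)):
    d=b[:2]-c; print(np.hypot(*d),np.degrees(np.arctan2(d[1],d[0])-(.333+np.pi))%360)
E
```

```text
[630.93270174 108.4344148  227.75      ] [633.97231438  98.88351168 227.75      ] 88.57438245473458
22.59299092376467 85.9856741062892
23.463553951188032 84.40758891594658
```

```bash
python3 -m handwheel '0 0 0 0 0 -.0056 -1; 0 0 0 0 0 -.0056 -1; 0 0 0 0 0 -.0056 -1; 0 0 0 0 0 -.0056 -1; 0 0 0 0 0 -.0056 -1; 0 0 0 0 0 -.0056 -1'
python3 -c "
from plant import bot
print(bot.close_job())"
```

```text
time: 23.35
tool_pos: [628.1, 120.7, 201.1]
tcp_rot: [-3.141, 0.002, 1.453]
contact_force: [-3.5, -5.2, 4.9]
grip_width: 41.3
finger_force: 30.0
the job is handed in; nothing more can be done
None
```

The job is done and handed in at 23.4 s. The bleed lever was held on its open stop for over a second and eased back to rest. The feed cap was then bottomed out and backed off a quarter turn (about 90° by the wrist angle, 84–89° by the camera), and the gripper is still holding it there.

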